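# Prop the guard of a range-selector box and index its selector

## Task

The range selector under the flip guard was left parked between positions. Lift the guard by its tab until its side stay drops in, lower it gently (never letting it drop) until the stay carries it, and let go. Then turn the selector gently clockwise seen from above, leaving it free to sink, until its hidden pin falls into its pocket, and turn on just until it bears on the pocket's wall with about 0.2 N m to prove the lock, without forcing it; let go and leave the guard propped and the things around undisturbed.

Things in the scene. Friction and masses are not known exactly. Their poses are not given: they have to be found in the camera images.
- range_box: Grey steel box, 200 x 170 x 45 mm (x, y, z), fixed on the worktop at a yaw within 0.3 rad of the world's; origin at the centre of its underside, z up; its front (four sockets) faces its own -x. On its flat top stands the selector, covered by the guard, and behind that the guard's hinge.
- guard_hinge (a point): Middle of the guard's hinge line, which runs along the box's y at box x = +45 mm, z = 90 mm. Does not move.
- guard (a joint): Angle of the guard, rad: 0 shut and level, grows as its front rises, stop at 1.68. Light grey sheet hood (0.1 kg), 115 mm from hinge to front edge, 137 mm wide, side flanges 32 mm deep, open in front. A spring and its weight shut it from any angle (up to 0.7 N at the tab) unless the stay holds it. Closing faster than 2 rad/s counts as letting it drop.
- guard_tab (a point): Grip point on the guard's finger tab: black bar 14 mm wide (box y), 7 mm thick, standing out 45 mm beyond the guard's front edge; the point is 142 mm from the hinge line, 18 mm from the tab's end, 90 mm high when shut. Moves on a circle about the hinge line. Fingers closed along box y on its two sides let it pivot between them, so the tool can stay upright.
- stay (a joint): Stay: steel strip riveted to the guard's left (+y) flange, rad relative to the guard. Its thick tail slides over a fixed pin (in a bracket at box x = +87, y = +64 to +80, z = 82 mm). Above a guard angle of about 1.55 the tail's step falls in front of the pin by itself; lowered from there the guard is carried at about 1.48. Needs no handling.
- selector_grip (a point): On the knob's upright axis (box x = -45, y = 0 mm), 71 mm above the worktop while parked, 67.5 mm when sunk home; sinks and turns with the knob, x along its bar. The knob is a black bar 40 mm long (its x), 11 mm wide, 21 mm tall (10.5 mm below to 10.5 mm above this point) on a round skirt 44 mm across, 6 mm thick. At the start it can still turn 1.5 to 1.8 rad clockwise to its end stop.
- test_board: Bystander: green circuit board on stand-offs, 92 x 135 x 20 mm, loose, right of the box.
- side_cutters: Bystander: side cutters with red grips, 113 mm long, lying loose left of the box.
- solder_reel: Bystander: standing reel of wire, 56 mm across, 42 mm high, loose, left behind the box.
- esd_brush: Bystander: black brush, 134 mm long, lying loose on the right near the worktop's front edge.
- selector: The knob with skirt and pin; origin on its axis, 45 mm above the worktop, 27 mm below selector_grip, as built. A 6 N spring pulls it down. Turning takes 0.02 to 0.1 N m until, 0.2 to 1.1 rad clockwise of its start (unknown beforehand), the hidden pin falls into a pocket: the knob sinks 3.5 mm and has then only 0.1 to 0.25 rad to go before it bears on the pocket's wall.
- selector_pin (a point): Tip of the pin under the skirt, 15 mm from the knob's axis, riding on the index plate 51 mm above the worktop. Fingers that pinch the bar hold the knob up and carry the pin past the pocket; with 2 to 4 mm of play round the bar it drops. A torque T on the locked knob loads the pin with T / 15 mm: 0.1 N m is 7 N, 0.4 N m is 27 N. It breaks above 30 N, pressed down or turned.

How it is judged:
By the outcome, as a careful person would: the job done as asked, in the order asked, and still so for the second after the job is handed in, with the robot touching nothing.
It also fails if it takes over 72 s, if anything falls off the work surface, if the arm or the gripper's body presses on something with over 40 N, if the wrist force passes 120 N, or if a joint passes its speed limit or range.

## Robot

A 6-joint arm with a two-finger parallel gripper is mounted at the origin on a cart in front of the work surface, level with it; the furniture and walls round the work are solid. World frame = base frame: x ahead of the robot, y to its left, z up, the work surface at z = 0. Lengths are in m, angles in rad, forces in N, time in s.
With the tool pointing down it reaches from about 0.275 to 0.85 m from the base axis. Payload 19 kg.
Tool frame: the origin (TCP) lies at the very end of the fingers, on their centre line; the grasp point (between the pads) lies 19 mm behind it (bot.grip_depth is the z of the grasp point in the tool frame, in m); z points along the fingers, y is the line along which they close (so a half turn about z gives the same grasp; the last joint's range is limited). The gripper opens to 85 mm and grips with 20 to 120 N. Pads are 22 mm wide; open, the fingers measure 114 mm over their backs; the gripper's body (76 mm by 85 mm) begins 54 mm behind the grasp point. The pads swing forward as they close: fully open they stand 13 mm farther back than shut.
Start: joints at [1.193, 0.15, 1.437, -0, 1.554, -0.134], TCP at [0.139, 0.558, 0.231] pointing down, gripper open.
Joint ranges: [-2.8, 2.8], [-0.68, 2.1], [0.12, 2.68], [-1.39, 4.53], [0.16, 2.79], [-2.81, 2.81]. Speed limits (rad/s): [1.89, 1.89, 2.22, 3.01, 3.01, 3.01].

## Interface

Orientations are given as a unit quaternion [x, y, z, w].
In Python, from bench import bot, optics gives the robot as it stands.
- The arm moves only by the tool drive_tool, never from a script. Its argument "commands" is a list that holds one entry, the list of rows, each a list of 6 numbers: the shift along the world's x, y, z in mm, then the turn, a rotation vector about the world's x, y, z in units of 6 degrees (1.0 is 6 degrees). A call has 1 to 5 rows; each row is the pose to reach, as a shift and turn from the pose commanded when the call began; what a row does not reach only later rows make up. A row lasts 1/12 s, in which the tool goes at most 41.7 mm and 7.16 degrees, less where a joint would pass 70% of its speed; a pose out of reach is approached as far as the arm can. A call with a gripper value outside its range is refused whole. "gripper" is the finger opening in mm, from 0 to 85.4, set as the call begins (left out, the last holds). The fingers move at their own pace and stop on an object; "force" is the grip in N (left out, the last holds). Time passes only in rows, so rows that repeat a pose let the fingers close. It gives the time, the measured TCP pose, the force, the opening and the grip force at its end, in the units of the state.
- bot.get_obs(): the state, without advancing time (a new reading comes with each control period).
- optics.read_camera(name): name is "side" or "top"; returns a dict with "img" (480x640x3 uint8, red, green, blue), "mtx" (3x3 intrinsics, pixels), "pose" (4x4, takes a point from camera to world coordinates). Camera axes: x right, y down, z forward; pixel columns grow to the right and rows downward; lengths in m; the calibration is good to about 2 mm. A picture is of the moment at which its call begins. There is no depth.
- bot.job_done(): hands the job in; it is judged then, once.
Trained networks look in the newest picture that a camera, given by its name, has taken for a name from the list of things; names that differ only in an ending like _2 or _b are one class to them, and where a whole thing is asked for, a point or a joint stands for the part that bears it (a point fixed in the world has none). Each returns a list of dicts, best first, with "confidence" (0 to 1); they miss things now and then, are a little off and sometimes report something else, mostly with a low value. They report only what shows in the picture. A call takes as long as a camera call.
- optics.trace(camera, name): "region" (480x640 bool, what is visible of it) and "xy" ([column, row] in pixels, amid what is visible of it).
- optics.tip_of(camera, name): "xy" ([column, row] in pixels: a listed point, or the origin of a listed thing).
The state is a dict: "t": time; "q": joint angles; "qvel": joint speeds; "effort": joint torques, N m; "eef_pos": TCP position; "tcp_rot": TCP orientation; "wrist_force": force on the tool from outside, world axes, zero at the start; "moment": the same for the moment, N m; "width": finger opening in m; "finger_force": force on a finger pad.
Only numpy, scipy, OpenCV 4.12 (cv2) and the standard library are available. Lean on these libraries where they do the work, as an engineer would, in place of code of your own. Each camera call takes 0.05 s, during which the arm holds its last target. There are 200 camera calls.

## Working session

There is one attempt and no reset: what is moved stays moved. The work goes in short steps, Python scripts to look and compute and a tool call to move; the robot and the scene stay as the last step left them, time stands still between calls to the robot, and variables do not carry over. Pictures are saved under pics/ and viewed, at most 11 in all, crops included, and the job is handed in when it is done.

Besides the shell and the picture viewer there is one more tool, called as a command line: name --argument value ..., lists and objects as JSON in quotes. drive_tool: Moves the arm, as the interface text tells. Its arguments: {"type":"object","properties":{"commands":{"type":"array","items":{"type":"array","items":{"type":"array","items":{"type":"number"}}}},"gripper":{"type":"number"},"force":{"type":"number"}},"required":["commands"]}

```bash
mkdir -p pics
cat > h.py <<'E'
import numpy as np, cv2
from bench import bot, optics
def ray(c,xy):
    d=np.linalg.inv(c['mtx'])@[xy[0],xy[1],1]; T=np.array(c['pose']); return T[:3,3],T[:3,:3]@d
def at_z(c,xy,z):
    o,d=ray(c,xy); return o+d*(z-o[2])/d[2]
def proj(c,p):
    T=np.linalg.inv(c['pose']); q=c['mtx']@(T[:3,:3]@np.array(p)+T[:3,3]); return q[:2]/q[2]
def tri(c1,x1,c2,x2):
    o1,d1=ray(c1,x1);o2,d2=ray(c2,x2)
    A=np.stack([d1,-d2],1); s=np.linalg.lstsq(A,o2-o1,rcond=None)[0]
    a,b=o1+s[0]*d1,o2+s[1]*d2; return (a+b)/2,np.linalg.norm(a-b)
def snap(n,f):
    c=optics.read_camera(n); cv2.imwrite('pics/'+f,c['img'][:,:,::-1]); return c
E
python3 - <<'E'
from h import *
np.set_printoptions(precision=4,suppress=True)
C={n:snap(n,n+'0.png') for n in('top','side')}
for n in C: print(n,C[n]['pose'],C[n]['mtx'][0])
for nm in['guard_tab','guard_hinge','range_box','selector_grip','test_board','side_cutters','solder_reel','esd_brush']:
    X={}
    for n in C:
        r=optics.tip_of(n,nm)
        if r: X[n]=r[0]['xy']; print(nm,n,r[0]['xy'],r[0]['confidence'])
    if len(X)==2: print('  tri',*tri(C['top'],X['top'],C['side'],X['side']))
r=optics.trace('top','range_box')
if r: print(cv2.minAreaRect(np.argwhere(r[0]['region'])[:,::-1].astype(np.float32)))
o=bot.get_obs();print(o)
a=np.vstack([cv2.imread('pics/top0.png')]);
E
```

```text
top [[-0.0014 -0.9938  0.1114  0.4196]
 [-0.9999  0.0025  0.0101  0.0198]
 [-0.0103 -0.1113 -0.9937  1.2931]
 [ 0.      0.      0.      1.    ]] [481.9991   0.     322.9868]
side [[-0.9861 -0.0796  0.1461  0.3353]
 [-0.1663  0.4556 -0.8745  1.3124]
 [ 0.003  -0.8866 -0.4625  0.765 ]
 [ 0.      0.      0.      1.    ]] [551.5868   0.     322.9295]
guard_tab top [285.3, 286.0] 0.73
guard_tab side [351.9, 259.3] 0.86
  tri [0.4575 0.1269 0.082 ] 0.005264178145726899
guard_hinge side [299.6, 247.7] 0.9
range_box top [297.4, 249.9] 0.92
range_box side [317.0, 276.2] 0.76
  tri [0.5532 0.1015 0.0075] 0.000615448856139072
selector_grip side [332.7, 256.7] 0.38
test_board top [297.6, 228.1] 0.16
test_board side [331.7, 214.1] 0.78
  tri [0.5517 0.087  0.1867] 0.06742880405437535
side_cutters top [182.6, 295.4] 0.57
side_cutters side [347.9, 360.3] 0.91
  tri [ 0.4324  0.4089 -0.0001] 0.0004634044442512771
solder_reel top [217.9, 214.9] 0.85
esd_brush top [447.1, 301.2] 0.83
esd_brush side [379.8, 216.5] 0.71
  tri [ 0.4177 -0.2955  0.0053] 0.0028639648179070738
((293.4761657714844, 251.86343383789062), (65.974853515625, 81.73466491699219), 11.888657569885254)
{'t': 0.95, 'q': array([ 1.193 ,  0.1505,  1.4374, -0.    ,  1.5538, -0.134 ]), 'qvel': array([ 0.0011,  0.0004, -0.0005,  0.0011,  0.0011,  0.0002]), 'effort': array([  0.0015, -71.2836, -57.1024,  -0.0001,   0.0015,  -0.    ]), 'eef_pos': array([0.1388, 0.558 , 0.2313]), 'tcp_rot': array([ 0.1216,  0.9926, -0.0001, -0.    ]), 'wrist_force': array([ 0.6707,  0.7117, -0.3135]), 'moment': array([-0.0467,  0.0119,  0.0528]), 'finger_force': 0.0, 'width': 0.08535358935713694}
```

Run:
```python
import cv2,numpy as np
a=cv2.resize(cv2.imread('pics/top0.png')[180:330,200:400],None,fx=4,fy=4,interpolation=cv2.INTER_CUBIC)
b=cv2.resize(cv2.imread('pics/side0.png')[160:360,220:460],None,fx=3.2,fy=3,interpolation=cv2.INTER_CUBIC)
cv2.imwrite('pics/topc.png',a);cv2.imwrite('pics/sidec.png',b[:600,:800])
```

```text
(no output)
```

View pics/topc.png

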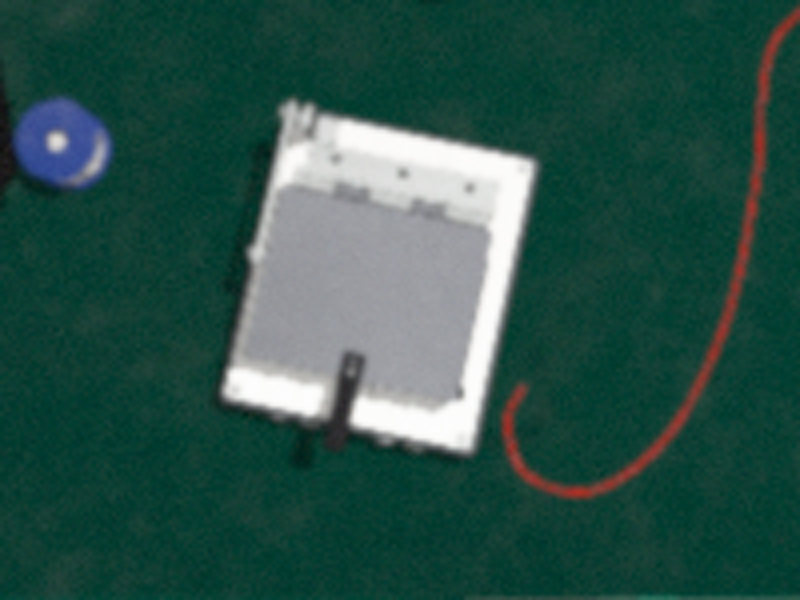

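View pics/sidec.png

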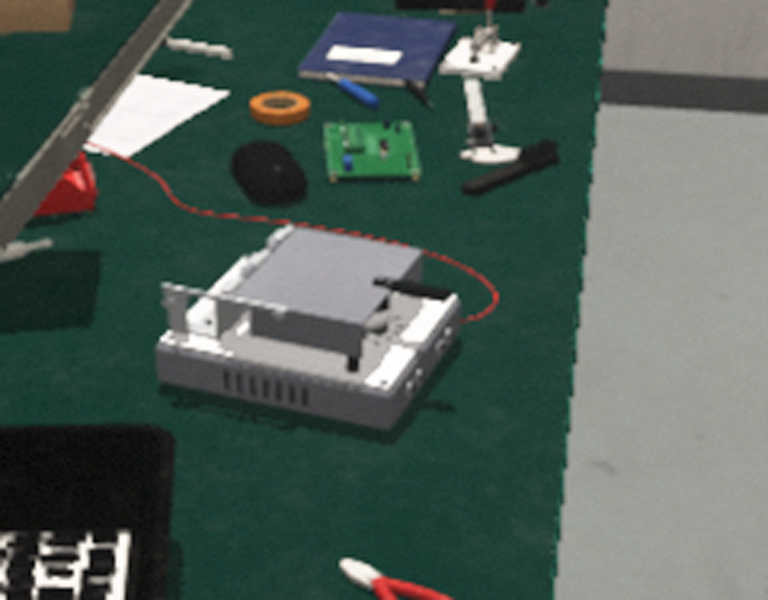

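The top crop shows the box yawed about -0.2 rad. In full-image pixels its top corners are about (271,206), (334,220), (319,292) and (255,280), and the tab runs from (288,269) to (284,291). The side view shows the stay bracket on the left and the tab at about (352,255). Next I fit the box pose.

```bash
cat >> h.py <<'E'
def b2w(B,p):
    c,s=np.cos(B[2]),np.sin(B[2]); p=np.array(p,float); return np.array([B[0]+c*p[0]-s*p[1],B[1]+s*p[0]+c*p[1],p[2]])
E
python3 - <<'E'
from h import *
from scipy.optimize import least_squares
np.set_printoptions(precision=4,suppress=True)
C={n:optics.read_camera(n) for n in('top','side')}
k=lambda u,v:(200+u/4,180+v/4); s=lambda u,v:(220+u/3.2,160+v/3)
O=[('top',(.1,-.085,.045),k(537,160)),('top',(-.1,-.085,.045),k(475,452)),('top',(-.1,.085,.045),k(222,400)),
('top',(-.115,0,.0935),k(337,447)),('top',(-.097,0,.09),(285.3,286)),('side',(-.097,0,.09),(351.9,259.3)),('side',(.045,0,.09),(299.6,247.7)),
('side',(-.1,.085,.045),s(388,388)),('side',(.1,.085,.045),s(157,345)),('top',(0,0,0),(297.4,249.9))]
f=lambda B:np.concatenate([proj(C[n],b2w(B,p))-x for n,p,x in O])
r=least_squares(f,[.55,.1,-.2],loss='soft_l1');print(r.x);print(r.fun.reshape(-1,2) if 0 else f(r.x).reshape(-1,2))
B=r.x
for p in[(-.097,0,.09),(-.045,0,.071),(.045,0,.09)]: print(b2w(B,p))
o=bot.get_obs(); print(o['tcp_rot'],o['t'])
from scipy.spatial.transform import Rotation as R
print(R.from_quat(o['tcp_rot']).as_matrix())
np.save('B.npy',B)
E
```

```text
[ 0.5526  0.1059 -0.2055]
[[ 0.1824 -1.8817]
 [ 0.152   0.1595]
 [-0.8705 -0.2026]
 [-0.4949  0.1052]
 [ 0.1107 -1.227 ]
 [ 1.1306 -2.9752]
 [ 0.8486 -1.4705]
 [ 1.0887 -0.0539]
 [-1.9867 -1.7992]
 [-1.4759  0.6281]]
[0.4577 0.1257 0.09  ]
[0.5086 0.1151 0.071 ]
[0.5967 0.0968 0.09  ]
[ 0.1216  0.9926 -0.     -0.    ] 1.05
[[-0.9704  0.2414 -0.    ]
 [ 0.2414  0.9704 -0.0001]
 [ 0.     -0.0001 -1.    ]]
```

drive_tool --commands '[[[24, -32, 0, 0, 0, 0], [48, -65, 0, 0, 0, 0.1], [71, -97, 0, 0, 0, 0.2], [95, -129, 0, 0, 0, 0.3], [118, -161, 0, 0, 0, 0.36]]]' --gripper 36 --force 20

```text
t: 1.47
eef_pos: [0.2574, 0.3954, 0.2313]
tcp_rot: [0.102, 0.995, 0.0, 0.0]
wrist_force: [0.1, -0.2, 0.2]
width: 0.0359
finger_force: 0.0
```

drive_tool --commands '[[[24, -32, 0, 0, 0, 0], [48, -65, 0, 0, 0, 0], [71, -97, 0, 0, 0, 0], [95, -129, 0, 0, 0, 0], [118, -161, 0, 0, 0, 0]]]'

```text
t: 1.88
eef_pos: [0.3755, 0.2342, 0.2316]
tcp_rot: [0.103, 0.995, 0.0, 0.0]
wrist_force: [1.6, 0.1, 0.6]
width: 0.036
finger_force: 0.0
```

drive_tool --commands '[[[20, -28, -20, 0, 0, 0], [40, -55, -40, 0, 0, 0], [60, -83, -60, 0, 0, 0], [80, -110, -80, 0, 0, 0], [80, -110, -90, 0, 0, 0]]]'

```text
t: 2.3
eef_pos: [0.4566, 0.1219, 0.139]
tcp_rot: [0.105, 0.995, -0.001, -0.001]
wrist_force: [-1.4, 1.6, -1.5]
width: 0.0359
finger_force: 0.0
```

Run:
```python
from h import *
np.set_printoptions(precision=4,suppress=True)
B=np.load('B.npy')
a=snap('top','t1.png');b=snap('side','s1.png')
o=bot.get_obs();print(o['eef_pos'],o['tcp_rot'],o['width'],o['t'],o['q'])
print(proj(a,o['eef_pos']),proj(b,o['eef_pos']),proj(a,b2w(B,(-.097,0,.09))),proj(b,b2w(B,(-.097,0,.09))))
x=[optics.tip_of(n,'guard_tab') for n in('top','side')];print([r[:1] for r in x])
A=cv2.imread('pics/t1.png')[200:320,220:370];S=cv2.imread('pics/s1.png')[180:300,270:420]
cv2.imwrite('pics/c1.png',np.vstack([cv2.resize(A,(375,300),interpolation=2),cv2.resize(S,(375,300),interpolation=2)]) if 0 else np.hstack([cv2.resize(A,(400,320),interpolation=2),cv2.resize(S,(400,320),interpolation=2)]))
```

```text
[0.4543 0.125  0.1396] [ 0.1041  0.9946 -0.0003 -0.0016] 0.03624026824581467 2.4 [ 0.1047 -0.0139  1.8011  0.      1.3577 -1.2575]
[283.8963 285.5159] [355.0007 238.601 ] [285.4107 284.773 ] [353.0306 256.3248]
[[], [{'xy': [354.2, 256.8], 'confidence': 0.63}]]
```

View pics/c1.png

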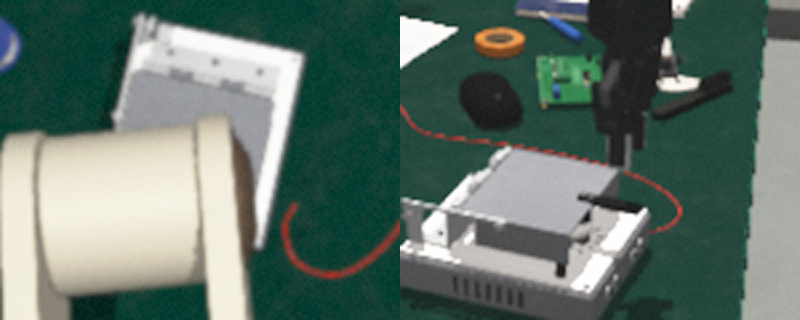

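The side view shows the open fingers at about (355,238), just above the tab at about (353,256). They are lined up with it, so I descend and close.

drive_tool --commands '[[[0, 1, -20, 0, 0, 0], [0, 1, -40, 0, 0, 0], [0, 1, -56, 0, 0, 0], [0, 1, -66, 0, 0, 0], [0, 1, -66, 0, 0, 0]]]'

```text
t: 2.92
eef_pos: [0.454, 0.1278, 0.0745]
tcp_rot: [0.102, 0.995, -0.0, -0.001]
wrist_force: [-0.8, -0.2, -0.6]
width: 0.0361
finger_force: 0.0
```

drive_tool --commands '[[[0, 0, 0, 0, 0, 0], [0, 0, 0, 0, 0, 0], [0, 0, 0, 0, 0, 0], [0, 0, 0, 0, 0, 0]]]' --gripper 8 --force 20

```text
t: 3.25
eef_pos: [0.4552, 0.127, 0.0762]
tcp_rot: [0.103, 0.995, 0.0, 0.001]
wrist_force: [0.4, -3.0, 0.5]
width: 0.0134
finger_force: 23.5
```

drive_tool --commands '[[[0.7, -0.1, 14.5, 0, 0, 0], [2.8, -0.6, 28.8, 0, 0, 0], [6.4, -1.3, 42.8, 0, 0, 0], [11.2, -2.3, 56.5, 0, 0, 0], [17.4, -3.6, 69.5, 0, 0, 0]]]'

```text
t: 3.67
eef_pos: [0.4724, 0.1232, 0.146]
tcp_rot: [0.103, 0.995, -0.0, 0.0]
wrist_force: [1.9, -3.5, -4.2]
width: 0.0132
finger_force: 23.3
```

Run:
```python
from h import *
b=snap('side','s2.png')
o=bot.get_obs();print(o['eef_pos'],o['wrist_force'],o['width'],o['t'],o['finger_force'])
cv2.imwrite('pics/c2.png',cv2.resize(cv2.imread('pics/s2.png')[160:300,260:430],(510,420),interpolation=2))
```

```text
[0.47399764 0.12300125 0.14836093] [-10.24565178  -5.81748955   6.70124312] 0.01293841025276119 3.7167 24.297198057174683
```

View pics/c2.png

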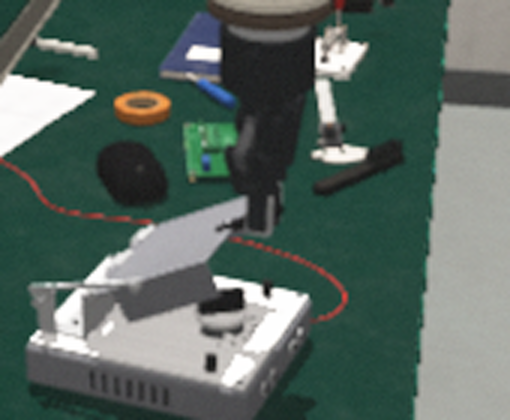

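The guard is rising with the fingers, at roughly 0.5 rad, and the knob now shows near (333,262) in the full image. I continue the arc.

drive_tool --commands '[[[7.3, -1.5, 12.4, 0, 0, 0], [16, -3.3, 23.9, 0, 0, 0], [25.6, -5.3, 34.5, 0, 0, 0], [36.3, -7.6, 44.1, 0, 0, 0], [47.9, -10, 52.5, 0, 0, 0]]]'

```text
t: 4.13
eef_pos: [0.5202, 0.1127, 0.1978]
tcp_rot: [0.103, 0.995, -0.001, -0.0]
wrist_force: [-0.8, -8.0, -4.1]
width: 0.0132
finger_force: 24.1
```

drive_tool --commands '[[[12.2, -2.6, 7.2, 0, 0, 0], [25.3, -5.3, 13.1, 0, 0, 0], [38.7, -8.1, 17.7, 0, 0, 0], [52.6, -11, 20.9, 0, 0, 0], [66.6, -13.9, 22.6, 0, 0, 0]]]'

```text
t: 4.55
eef_pos: [0.587, 0.0981, 0.2202]
tcp_rot: [0.103, 0.995, -0.001, -0.0]
wrist_force: [-5.6, -13.4, -1.5]
width: 0.0134
finger_force: 25.6
```

Run:
```python
from h import *
b=snap('side','s3.png')
o=bot.get_obs();print(o['eef_pos'],o['wrist_force'],o['moment'],o['width'],o['t'],o['finger_force'])
B=np.load('B.npy');h=b2w(B,(.045,0,.09));d=o['eef_pos']+[0,0,.019]-h
x=d@[np.cos(B[2]),np.sin(B[2]),0];print('theta',np.arctan2(d[2],-x),np.hypot(x,d[2]))
print([(r['xy'],r['confidence']) for r in optics.tip_of('side','guard_tab')])
cv2.imwrite('pics/c3.png',cv2.resize(cv2.imread('pics/s3.png')[160:300,260:430],(680,560),interpolation=2))
```

```text
[0.58889829 0.09753703 0.22022889] [ -5.09751047 -12.16855519   8.87763837] [-1.61739417  1.11911924  0.09146199] 0.013340722962707252 4.6 26.911519467830658
theta 1.5187797321376693 0.1494309991236324
[([305.7, 197.3], 0.69)]
```

View pics/c3.png

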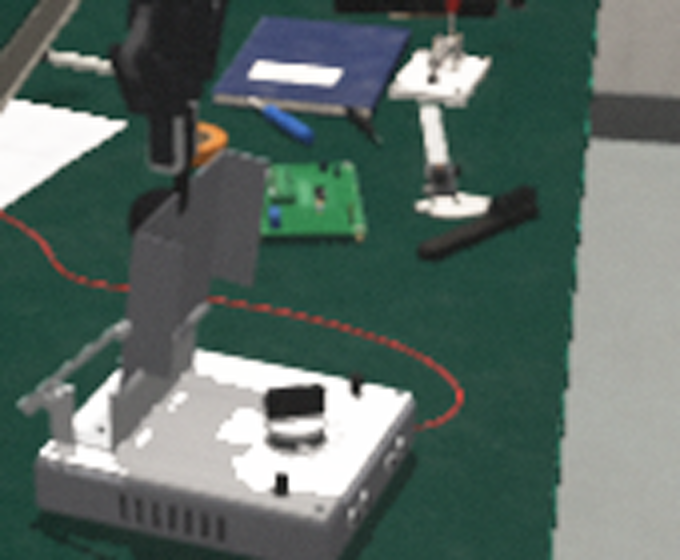

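drive_tool --commands '[[[3.5, -1.5, 0.2, 0, 0, 0], [7, -2.3, 0.4, 0, 0, 0], [10.5, -3, 0.4, 0, 0, 0], [14, -4, 0.3, 0, 0, 0], [17.5, -4.8, 0.2, 0, 0, 0]]]'

```text
t: 5.07
eef_pos: [0.6041, 0.0941, 0.2203]
tcp_rot: [0.103, 0.995, -0.001, -0.0]
wrist_force: [-3.0, -5.9, 0.8]
width: 0.0135
finger_force: 25.8
```

Run:
```python
from h import *
b=snap('side','s4.png')
o=bot.get_obs();print(o['eef_pos'],o['wrist_force'],o['moment'],o['width'],o['t'],o['finger_force'])
B=np.load('B.npy');h=b2w(B,(.045,0,.09));d=o['eef_pos']+[0,0,.019]-h
x=d@[np.cos(B[2]),np.sin(B[2]),0];print('theta',np.arctan2(d[2],-x),np.hypot(x,d[2]))
cv2.imwrite('pics/c4.png',cv2.resize(cv2.imread('pics/s4.png')[180:290,255:335],(560,590),interpolation=2))
```

```text
[0.60456894 0.09393174 0.22023421] [-3.50574276 -5.70022279  3.83083867] [-0.86690264  0.80557988  0.0509529 ] 0.0131334572698281 5.1167 26.141762137413025
theta 1.626404633076107 0.1494652433229503
```

View pics/c4.png

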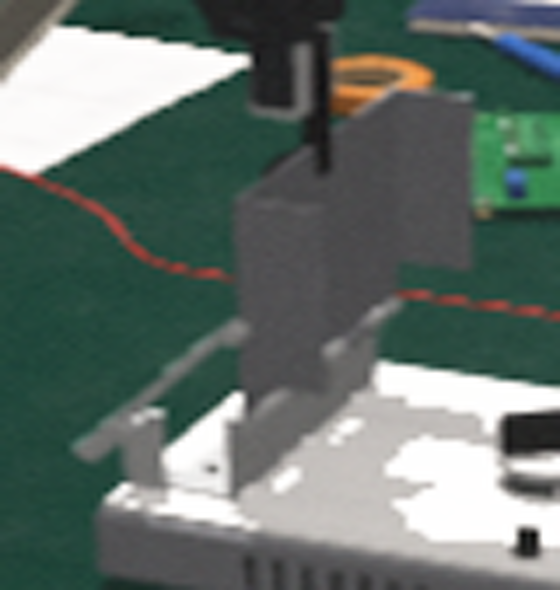

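drive_tool --commands '[[[1.5, -0.3, 0, 0, 0, 0], [3, -0.6, 0, 0, 0, 0], [3, -0.6, 0, 0, 0, 0]]]'

```text
t: 5.37
eef_pos: [0.6071, 0.0934, 0.2201]
tcp_rot: [0.103, 0.995, -0.001, -0.0]
wrist_force: [-3.0, -7.1, 1.7]
width: 0.0133
finger_force: 25.8
```

drive_tool --commands '[[[-3, 0.6, 0, 0, 0, 0], [-6, 1.2, 0.1, 0, 0, 0], [-9, 1.9, 0.1, 0, 0, 0], [-12, 2.5, 0, 0, 0, 0], [-14, 2.9, 0, 0, 0, 0]]]'

```text
t: 5.78
eef_pos: [0.5931, 0.0964, 0.2202]
tcp_rot: [0.103, 0.995, -0.0, 0.0]
wrist_force: [1.0, -6.2, -2.3]
width: 0.0132
finger_force: 25.1
```

drive_tool --commands '[[[-2, 0.4, -0.1, 0, 0, 0], [-4, 0.8, -0.2, 0, 0, 0], [-6, 1.2, -0.3, 0, 0, 0], [-7, 1.4, -0.4, 0, 0, 0], [-7, 1.4, -0.4, 0, 0, 0]]]'

```text
t: 6.2
eef_pos: [0.5865, 0.098, 0.2198]
tcp_rot: [0.103, 0.995, -0.0, 0.001]
wrist_force: [2.9, -4.7, -1.0]
width: 0.0136
finger_force: 25.1
```

drive_tool --commands '[[[-1, 0.2, -0.1, 0, 0, 0], [-2, 0.4, -0.1, 0, 0, 0], [-2, 0.4, -0.1, 0, 0, 0]]]'

```text
t: 6.45
eef_pos: [0.5846, 0.0984, 0.2197]
tcp_rot: [0.103, 0.995, -0.0, 0.001]
wrist_force: [4.2, -4.4, -1.1]
width: 0.0129
finger_force: 25.1
```

drive_tool --commands '[[[-1, 0.2, -0.1, 0, 0, 0], [-2, 0.4, -0.1, 0, 0, 0], [-2, 0.4, -0.1, 0, 0, 0]]]'

```text
t: 6.7
eef_pos: [0.5827, 0.0989, 0.2196]
tcp_rot: [0.103, 0.995, -0.0, 0.001]
wrist_force: [5.5, -3.8, -2.2]
width: 0.0135
finger_force: 25.1
```

Run:
```python
from h import *
o=bot.get_obs();print(o['eef_pos'],o['wrist_force'],o['moment'],o['width'],o['t'],o['finger_force'])
B=np.load('B.npy');h=b2w(B,(.045,0,.09));d=o['eef_pos']+[0,0,.019]-h
x=d@[np.cos(B[2]),np.sin(B[2]),0];print('theta',np.arctan2(d[2],-x),np.hypot(x,d[2]))
```

```text
[0.58272737 0.09887092 0.21957975] [ 5.5267958  -3.78417561 -2.24846714] [-0.70646248 -1.09542866 -0.00800708] 0.013462599465781698 6.7 25.142006278038025
theta 1.4762968247420982 0.14924565186212432
```

drive_tool --commands '[[[-1, 0.2, -0.1, 0, 0, 0], [-2, 0.4, -0.2, 0, 0, 0], [-2, 0.4, -0.2, 0, 0, 0]]]'

```text
t: 6.95
eef_pos: [0.5809, 0.0993, 0.2194]
tcp_rot: [0.103, 0.995, -0.0, 0.001]
wrist_force: [7.2, -4.0, -3.7]
width: 0.0136
finger_force: 25.2
```

Run:
```python
from h import *
b=snap('side','s5.png')
o=bot.get_obs();print(o['eef_pos'],o['wrist_force'],o['moment'],o['width'],o['t'],o['finger_force'])
a=[cv2.resize(cv2.imread('pics/%s.png'%n)[200:290,255:310],(385,580),interpolation=2) for n in('s3','s5')]
cv2.imwrite('pics/c5.png',np.hstack(a))
```

```text
[0.58093253 0.09928188 0.21940346] [ 7.3155513  -3.04814009 -3.37532085] [-0.55105887 -1.36654631  0.02858005] 0.013154287834399507 7.0 25.192244052886963
```

View pics/c5.png

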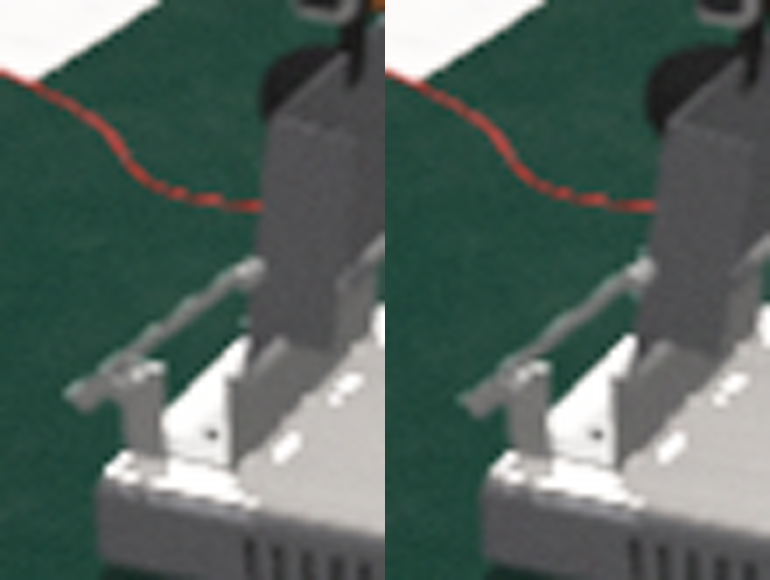

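The steady rise in resisting force to 7 N, far more than spring and pivot friction can give, shows the stay carries the guard. I back off to unload it, then open.

drive_tool --commands '[[[1.5, -0.3, 0.1, 0, 0, 0], [3, -0.6, 0.3, 0, 0, 0], [4, -0.8, 0.4, 0, 0, 0], [4, -0.8, 0.4, 0, 0, 0]]]'

```text
t: 7.33
eef_pos: [0.5844, 0.0985, 0.2198]
tcp_rot: [0.103, 0.995, -0.0, 0.0]
wrist_force: [1.0, -5.0, 2.2]
width: 0.0133
finger_force: 26.0
```

drive_tool --commands '[[[0, 0, 0, 0, 0, 0], [0, 0, 0, 0, 0, 0], [0, 0, 0, 0, 0, 0], [0, 0, 0, 0, 0, 0]]]' --gripper 36

```text
t: 7.67
eef_pos: [0.5841, 0.099, 0.2196]
tcp_rot: [0.103, 0.995, 0.0, -0.0]
wrist_force: [0.8, 0.9, 0.2]
width: 0.0362
finger_force: 0.0
```

drive_tool --commands '[[[0, 0, 15, 0, 0, 0], [0, 0, 35, 0, 0, 0], [0, 0, 60, 0, 0, 0], [-20, 4, 75, 0, 0, 0], [-50, 10, 75, 0, 0, 0]]]'

```text
t: 8.08
eef_pos: [0.5355, 0.1086, 0.2971]
tcp_rot: [0.103, 0.995, 0.0, 0.002]
wrist_force: [0.6, -0.1, 0.9]
width: 0.0357
finger_force: 0.0
```

drive_tool --commands '[[[-35, 7, 0, 0, 0, 0], [-70, 14, 0, 0, 0, 0], [-105, 21, 0, 0, 0, 0], [-140, 28, 0, 0, 0, 0], [-175, 35, 0, 0, 0, 0]]]'

```text
t: 8.5
eef_pos: [0.3574, 0.1439, 0.2945]
tcp_rot: [0.103, 0.995, 0.0, 0.0]
wrist_force: [0.2, 0.0, 0.5]
width: 0.036
finger_force: 0.0
```

drive_tool --commands '[[[0, 35, 0, 0, 0, 0], [0, 70, 0, 0, 0, 0], [0, 105, 0, 0, 0, 0], [0, 135, 0, 0, 0, 0], [0, 135, 0, 0, 0, 0]]]'

```text
t: 8.92
eef_pos: [0.3585, 0.2827, 0.2943]
tcp_rot: [0.101, 0.995, 0.0, -0.0]
wrist_force: [2.4, -0.7, -0.2]
width: 0.0358
finger_force: 0.0
```

Run:
```python
from h import *
np.set_printoptions(precision=4,suppress=True)
C={n:snap(n,n+'6.png') for n in('top','side')}
o=bot.get_obs();print(o['eef_pos'],o['wrist_force'],o['moment'],o['q'],o['t'])
B=np.load('B.npy')
for n in C:
    print(n,'pred grip',proj(C[n],b2w(B,(-.045,0,.071))),'pred tab148',proj(C[n],b2w(B,(.045-.142*np.cos(1.48),0,.09+.142*np.sin(1.48)))))
    for nm in('selector_grip','guard_tab'): print(nm,[(r['xy'],r['confidence']) for r in optics.tip_of(n,nm)][:2])
    r=optics.trace(n,'selector')
    if r: print(r[0]['confidence'],r[0]['xy'],r[0]['region'].sum())
u,v=proj(C['top'],b2w(B,(-.045,0,.071))).astype(int)
A=cv2.resize(C['top']['img'][v-20:v+20,u-20:u+20,::-1],(400,400),interpolation=2)
u,v=proj(C['side'],b2w(B,(-.045,0,.071))).astype(int)
S=cv2.resize(C['side']['img'][v-70:v+30,u-60:u+40,::-1],(400,400),interpolation=2)
cv2.imwrite('pics/c6.png',np.hstack([A,S]))
```

```text
[0.3588 0.2796 0.2944] [-0.1562 -0.6097  0.5876] [ 0.0285 -0.0121  0.0212] [ 0.4922 -0.1166  1.583  -0.      1.676  -0.8748] 9.0167
top pred grip [290.3837 264.9222] pred tab148 [292.0699 225.8696]
selector_grip [([289.9, 263.6], 0.67)]
guard_tab [([296.5, 226.5], 0.53)]
0.65 [291.5, 264.8] 238
side pred grip [333.2841 259.121 ] pred tab148 [304.3838 196.1539]
selector_grip [([335.7, 261.1], 0.53)]
guard_tab [([307.3, 198.2], 0.68)]
0.74 [333.0, 259.8] 200
```

View pics/c6.png

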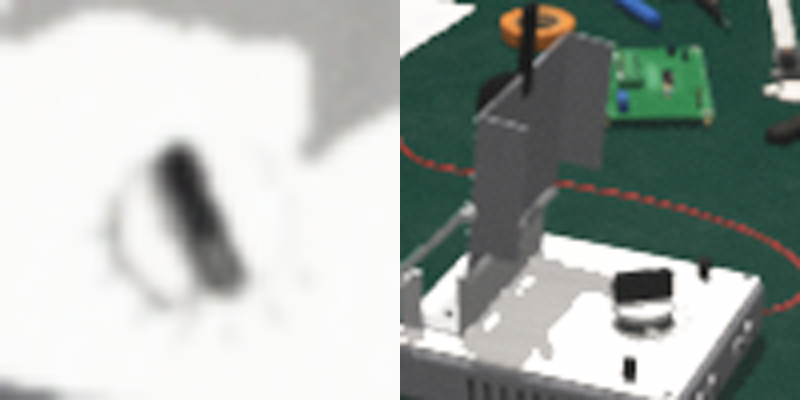

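The guard stays propped with the stay hooked. The knob bar shows in the top view at about (290,265), running up-left to down-right. Next I measure its direction and centre.

Run:
```python
from h import *
np.set_printoptions(precision=4,suppress=True)
B=np.load('B.npy')
C={n:optics.read_camera(n) for n in('top','side')}
c=C['top'];g=cv2.cvtColor(c['img'],cv2.COLOR_RGB2GRAY)
P=b2w(B,(-.045,0,.076));u,v=proj(c,P).astype(int)
vv,uu=np.mgrid[v-11:v+12,u-11:u+12]; w=np.clip(170-g[v-11:v+12,u-11:u+12].astype(float),0,None).ravel()
m,lab=cv2.connectedComponents((g[v-11:v+12,u-11:u+12]<120).astype(np.uint8))
l=lab[9:15,9:15];l=np.bincount(l[l>0]).argmax();k=cv2.dilate((lab==l).astype(np.uint8),np.ones((3,3))).ravel()>0;w=w*k
X=np.array([at_z(c,(a,b),.077)[:2] for a,b in zip(uu.ravel(),vv.ravel())])
m=(w[:,None]*X).sum(0)/w.sum();D=X-m;E,V=np.linalg.eigh((w[:,None]*D).T@D/w.sum())
d=V[:,1];d=d*np.sign(d[0]);print('axis pred',P,'bar centre',m,'len,wid',np.sqrt(12*E[::-1]),'bar yaw',np.arctan2(d[1],d[0]), 'n',k.sum())
p=[optics.tip_of(n,'selector_grip') for n in C]
if all(p): print('tri',*tri(C['top'],p[0][0]['xy'],C['side'],p[1][0]['xy']))
o=bot.get_obs();print(o['eef_pos'],o['tcp_rot'],o['q'],o['t'])
```

```text
axis pred [0.5086 0.1151 0.076 ] bar centre [0.5086 0.1181] len,wid [0.034  0.0096] bar yaw 0.38862875645331324 n 95
tri [0.511  0.1197 0.0676] 0.004773051907098268
[0.3593 0.2785 0.2948] [0.1032 0.9947 0.     0.0001] [ 0.4896 -0.1179  1.5834 -0.0001  1.6759 -0.8745] 9.5167
```

drive_tool --commands '[[[27, -29, 0, 0, 0, 1.14], [54, -58, 0, 0, 0, 2.28], [81, -87, 0, 0, 0, 3.42], [108, -116, 0, 0, 0, 4.56], [135, -145, 0, 0, 0, 5.69]]]' --gripper 24

```text
t: 9.93
eef_pos: [0.4814, 0.1473, 0.2949]
tcp_rot: [-0.166, 0.986, -0.0, 0.0]
wrist_force: [0.0, 0.8, -0.4]
width: 0.0239
finger_force: 0.0
```

drive_tool --commands '[[[14, -16, -30, 0, 0, 0], [14, -16, -65, 0, 0, 0], [14, -16, -100, 0, 0, 0], [14, -16, -135, 0, 0, 0], [14, -16, -165, 0, 0, 0]]]'

```text
t: 10.35
eef_pos: [0.494, 0.1324, 0.1274]
tcp_rot: [-0.163, 0.987, -0.0, -0.001]
wrist_force: [0.7, -0.9, 0.9]
width: 0.0241
finger_force: 0.0
```

drive_tool --commands '[[[0, 0, 0, 0, 0, 0], [0, 0, -10, 0, 0, 0], [0, 0, -20, 0, 0, 0], [0, 0, -20, 0, 0, 0]]]'

```text
t: 10.68
eef_pos: [0.4947, 0.1328, 0.1094]
tcp_rot: [-0.164, 0.987, -0.0, 0.0]
wrist_force: [-0.7, 0.2, -0.3]
width: 0.0241
finger_force: 0.0
```

Run:
```python
from h import *
np.set_printoptions(precision=4,suppress=True)
b=snap('side','s7.png')
o=bot.get_obs();print(o['eef_pos'],o['tcp_rot'],o['wrist_force'],o['moment'],o['width'],o['t'],o['q'])
x,y=o['tcp_rot'][:2];print('yaw y',np.arctan2(y*y-x*x,2*x*y))
cv2.imwrite('pics/c7.png',cv2.resize(b['img'][170:300,260:400,::-1],(560,520),interpolation=2))
```

```text
[0.4948 0.1328 0.1102] [-0.1636  0.9865 -0.0001  0.0002] [ 0.3886  0.5943 -0.2789] [ 0.0244  0.0233 -0.0048] 0.023431590812638358 10.7333 [ 0.1119  0.0941  1.7515 -0.0001  1.2955 -1.7875]
yaw y 1.8993996734825564
```

View pics/c7.png

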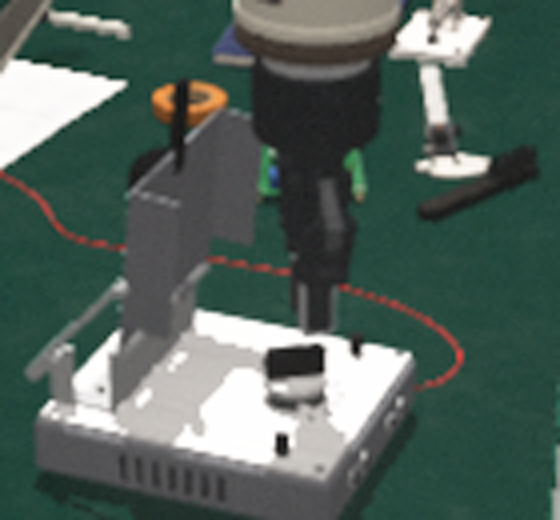

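The fingers stopped about 20 mm short of the knob axis because the capped rows lagged. I correct that, then descend round the bar.

drive_tool --commands '[[[7, -7.5, 0, 0, 0, 0.3], [13.8, -15, 0, 0, 0, 0.58], [13.8, -15, -8, 0, 0, 0.58], [13.8, -15, -16, 0, 0, 0.58], [13.8, -15, -16, 0, 0, 0.58]]]'

```text
t: 11.15
eef_pos: [0.5075, 0.118, 0.0922]
tcp_rot: [-0.193, 0.981, 0.0, -0.001]
wrist_force: [-0.1, 0.8, -0.5]
width: 0.0242
finger_force: 0.0
```

drive_tool --commands '[[[0, 0, -5, 0, 0, 0], [0, 0, -10, 0, 0, 0], [0, 0, -15, 0, 0, 0], [0, 0, -15, 0, 0, 0]]]'

```text
t: 11.48
eef_pos: [0.5078, 0.1179, 0.0776]
tcp_rot: [-0.193, 0.981, 0.0, -0.001]
wrist_force: [-0.1, -0.2, 0.1]
width: 0.024
finger_force: 0.0
```

drive_tool --commands '[[[0, 0, -4, 0, 0, 0], [0, 0, -10, 0, 0, 0], [0, 0, -12, 0, 0, 0], [0, 0, -12, 0, 0, 0]]]'

```text
t: 11.82
eef_pos: [0.5081, 0.1178, 0.066]
tcp_rot: [-0.193, 0.981, 0.0, -0.0]
wrist_force: [-0.1, -0.8, 0.3]
width: 0.024
finger_force: 0.0
```

drive_tool --commands '[[[0, 0, 0, 0, 0, 0], [0, 0, 0, 0, 0, 0], [0, 0, 0, 0, 0, 0]]]' --gripper 17

```text
t: 12.07
eef_pos: [0.5085, 0.1178, 0.0669]
tcp_rot: [-0.193, 0.981, -0.0, 0.0]
wrist_force: [0.3, -0.5, 1.1]
width: 0.017
finger_force: 0.0
```

```bash
cat > st.py <<'E'
from h import *
np.set_printoptions(precision=4,suppress=True)
o=bot.get_obs();x,y=o['tcp_rot'][:2]
print('p',o['eef_pos'],'F',o['wrist_force'],'M',o['moment'],'w',o['width'],'ff',o['finger_force'],'yaw',np.arctan2(y*y-x*x,2*x*y)-np.pi/2,'t',o['t'],'q6',o['q'][5])
E
python3 st.py
```

```text
p [0.5085 0.1178 0.0669] F [ 0.337  -0.4561  1.1162] M [-0.0098 -0.0232 -0.0035] w 0.017048915046585136 ff 0.0 yaw 0.38931910969250993 t 12.0667 q6 -1.8800327955202067
```

drive_tool --commands '[[[0, 0, 0, 0, 0, 0], [0, 0, 0, 0, 0, 0], [0, 0, 0, 0, 0, 0]]]' --gripper 14

```text
t: 12.32
eef_pos: [0.5086, 0.1176, 0.0669]
tcp_rot: [-0.193, 0.981, -0.0, 0.0]
wrist_force: [0.1, -2.4, 1.0]
width: 0.0138
finger_force: 1.4
```

```bash
python3 st.py; python3 -c "
from h import *
c=snap('side','s8.png');cv2.imwrite('pics/c8.png',cv2.resize(c['img'][215:290,295:380,::-1],(680,600),interpolation=2))"
```

```text
p [0.5086 0.1176 0.0669] F [ 0.12   -2.4267  0.9707] M [-0.423  -0.2198 -0.0162] w 0.013797585751072648 ff 1.4161617681384087 yaw 0.38925555416280044 t 12.3167 q6 -1.8800474139018635
```

View pics/c8.png

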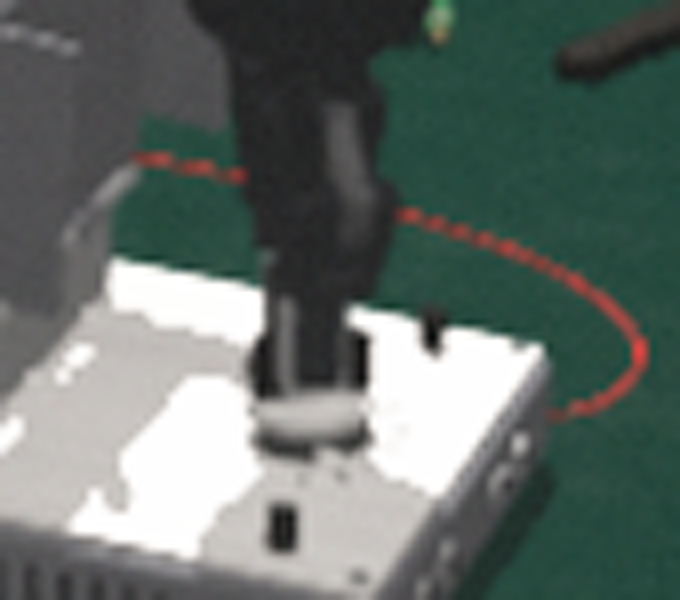

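The fingers straddle the bar above the skirt. I centre by 1.5 mm towards -y and begin turning clockwise gently.

drive_tool --commands '[[[0.6, -1.4, 0, 0, 0, 0], [0.6, -1.4, 0, 0, 0, 0], [0.6, -1.4, 0, 0, 0, 0]]]'

```text
t: 12.62
eef_pos: [0.5089, 0.1164, 0.0666]
tcp_rot: [-0.193, 0.981, 0.0, -0.0]
wrist_force: [-0.0, 0.1, 0.0]
width: 0.014
finger_force: 0.0
```

```bash
python3 st.py
```

```text
p [0.5089 0.1164 0.0666] F [-0.009   0.1493  0.0125] M [0.026  0.0355 0.0047] w 0.013977979816793436 ff 0.0 yaw 0.389164828115961 t 12.6167 q6 -1.882857274458966
```

drive_tool --commands '[[[0, 0, 0, 0, 0, -0.25], [0, 0, 0, 0, 0, -0.5], [0, 0, 0, 0, 0, -0.75], [0, 0, 0, 0, 0, -1.0], [0, 0, 0, 0, 0, -1.2]]]'

```text
t: 13.03
eef_pos: [0.5091, 0.1164, 0.0667]
tcp_rot: [-0.131, 0.991, -0.0, 0.0]
wrist_force: [1.9, -1.0, -0.4]
width: 0.014
finger_force: 1.1
```

```bash
python3 st.py
```

```text
p [0.5091 0.1164 0.0667] F [ 1.85   -1.0373 -0.4215] M [-0.2383 -0.3402  0.1147] w 0.013961573967762738 ff 1.0841158626135439 yaw 0.2622168055955618 t 13.0333 q6 -1.7557253227976286
```

drive_tool --commands '[[[0, 0, 0, 0, 0, -0.2], [0, 0, 0, 0, 0, -0.4], [0, 0, 0, 0, 0, -0.6], [0, 0, 0, 0, 0, -0.8], [0, 0, 0, 0, 0, -1.0]]]'

```text
t: 13.45
eef_pos: [0.5092, 0.1162, 0.0668]
tcp_rot: [-0.078, 0.997, -0.0, 0.0]
wrist_force: [3.6, -4.0, 0.1]
width: 0.0139
finger_force: 2.9
```

```bash
python3 st.py
```

```text
p [0.5092 0.1162 0.0668] F [ 3.5947 -3.9659  0.1065] M [-0.6315 -0.5754  0.0614] w 0.013883984273709333 ff 2.92257074803274 yaw 0.15694512743498956 t 13.45 q6 -1.6505179997555746
```

drive_tool --commands '[[[0.3, -0.6, 0, 0, 0, -0.2], [0.3, -0.6, 0, 0, 0, -0.4], [0.3, -0.6, 0, 0, 0, -0.6], [0.3, -0.6, 0, 0, 0, -0.8], [0.3, -0.6, 0, 0, 0, -1.0]]]'

```text
t: 13.87
eef_pos: [0.5093, 0.1158, 0.0667]
tcp_rot: [-0.026, 1.0, -0.0, -0.0]
wrist_force: [1.7, -0.7, -0.4]
width: 0.0141
finger_force: 2.4
```

```bash
python3 st.py; python3 -c "
from h import *
c=optics.read_camera('side');r=optics.tip_of('side','selector');print([(k['xy'],k['confidence']) for k in r][:1],[(k['xy'],k['confidence']) for k in optics.tip_of('side','selector_grip')][:1])"
```

```text
p [0.5093 0.1158 0.0667] F [ 1.7101 -0.6569 -0.3965] M [-0.1813 -0.2935  0.0285] w 0.014094420370036952 ff 2.4331412371248007 yaw 0.052174777258250815 t 13.8667 q6 -1.546867048808116
[([332.0, 268.5], 0.72)] [([330.8, 258.2], 0.59)]
```

drive_tool --commands '[[[0.1, -0.1, 0, 0, 0, -0.2], [0.1, -0.1, 0, 0, 0, -0.4], [0.1, -0.1, 0, 0, 0, -0.6], [0.1, -0.1, 0, 0, 0, -0.8], [0.1, -0.1, 0, 0, 0, -0.9]]]'

```text
t: 14.43
eef_pos: [0.5094, 0.1156, 0.0667]
tcp_rot: [0.021, 1.0, -0.0, -0.0]
wrist_force: [-0.4, -1.4, -0.8]
width: 0.0136
finger_force: 2.2
```

```bash
python3 st.py
cat > kn.py <<'E'
from h import *
c=optics.read_camera('side')
print([(k['xy'],k['confidence']) for k in optics.tip_of('side','selector')][:1])
g=cv2.cvtColor(c['img'],cv2.COLOR_RGB2GRAY);print('col',g[258:276,328:340].mean(1).astype(int))
E
python3 kn.py
```

```text
p [0.5094 0.1156 0.0667] F [-0.3554 -1.3729 -0.784 ] M [-0.3302 -0.1275  0.0606] w 0.013567110946656863 ff 2.2118629748001695 yaw -0.0421815825877323 t 14.4333 q6 -1.4527552212239636
[([333.5, 269.3], 0.52)]
col [ 56  55  55  55  62  78 148 192 195 178 152 107  76 102 155 188 189 193]
```

drive_tool --commands '[[[0, -0.1, 0, 0, 0, -0.2], [0, -0.1, 0, 0, 0, -0.4], [0, -0.1, 0, 0, 0, -0.6], [0, -0.1, 0, 0, 0, -0.8], [0, -0.1, 0, 0, 0, -0.9]]]'

```text
t: 14.95
eef_pos: [0.5094, 0.1156, 0.0667]
tcp_rot: [0.068, 0.998, -0.0, -0.0]
wrist_force: [1.4, -3.1, -1.1]
width: 0.0138
finger_force: 1.3
```

```bash
python3 st.py; python3 kn.py; python3 -c "
import cv2;g=cv2.imread('pics/s8.png',0);print(g[258:276,328:340].mean(1).astype(int))"
```

```text
p [0.5094 0.1156 0.0667] F [ 1.443  -3.1134 -1.1195] M [-0.4266 -0.137   0.0575] w 0.013769200402543655 ff 1.3097191419819865 yaw -0.1364838520152558 t 14.95 q6 -1.3586504069791643
[([333.7, 268.4], 0.46)]
col [ 53  53  54  54  62  80 136 185 195 178 150 107  75 102 156 186 189 194]
[ 57  57  57  57  58  86 136 179 192 178 150 106  74 101 155 186 189 193]
```

drive_tool --commands '[[[0, -0.1, 0, 0, 0, -0.2], [0, -0.1, 0, 0, 0, -0.4], [0, -0.1, 0, 0, 0, -0.6], [0, -0.1, 0, 0, 0, -0.8], [0, -0.1, 0, 0, 0, -0.9]]]'

```text
t: 15.47
eef_pos: [0.5094, 0.1156, 0.0668]
tcp_rot: [0.115, 0.993, 0.0, 0.0]
wrist_force: [0.7, -0.2, 1.1]
width: 0.014
finger_force: 0.1
```

```bash
python3 st.py; python3 kn.py
```

```text
p [0.5094 0.1156 0.0668] F [ 0.6974 -0.1755  1.0562] M [-0.0681 -0.0364  0.0037] w 0.014023184315142321 ff 0.0841028499417007 yaw -0.23065497186823203 t 15.4667 q6 -1.2646085974821513
[([334.4, 269.5], 0.42)]
col [ 75  57  53  53  63  69  62  98 168 192 183 157 119 109 155 186 189 193]
```

The side-view profile moved down about 1.7 px and the moment fell to zero, so the pin has dropped. I take small steps to the wall.

drive_tool --commands '[[[0, 0, 0, 0, 0, -0.15], [0, 0, 0, 0, 0, -0.3], [0, 0, 0, 0, 0, -0.45], [0, 0, 0, 0, 0, -0.45]]]'

```text
t: 15.9
eef_pos: [0.5094, 0.1154, 0.0667]
tcp_rot: [0.138, 0.99, -0.0, 0.0]
wrist_force: [0.2, -1.5, -0.0]
width: 0.0139
finger_force: 0.8
```

```bash
python3 st.py
```

```text
p [0.5094 0.1154 0.0667] F [ 0.2189 -1.475  -0.003 ] M [-0.2987 -0.0703  0.0672] w 0.01394027398853209 ff 0.7773194799665362 yaw -0.27729639340294465 t 15.9 q6 -1.2180690383489867
```

drive_tool --commands '[[[0, 0, 0, 0, 0, -0.1], [0, 0, 0, 0, 0, -0.2], [0, 0, 0, 0, 0, -0.3], [0, 0, 0, 0, 0, -0.3]]]'

```text
t: 16.23
eef_pos: [0.5094, 0.1155, 0.0667]
tcp_rot: [0.153, 0.988, -0.0, -0.0]
wrist_force: [0.2, -2.2, 0.8]
width: 0.0141
finger_force: 0.9
```

```bash
python3 st.py
```

```text
p [0.5094 0.1155 0.0667] F [ 0.1592 -2.2051  0.8251] M [-0.3416 -0.1001 -0.0657] w 0.01412133439675786 ff 0.8602810796583071 yaw -0.3081025687710268 t 16.2333 q6 -1.1872339032632475
```

drive_tool --commands '[[[0, 0, 0, 0, 0, -0.1], [0, 0, 0, 0, 0, -0.2], [0, 0, 0, 0, 0, -0.3], [0, 0, 0, 0, 0, -0.3]]]'

```text
t: 16.57
eef_pos: [0.5094, 0.1155, 0.0667]
tcp_rot: [0.169, 0.986, -0.0, -0.0]
wrist_force: [-0.5, -3.3, 0.3]
width: 0.0136
finger_force: 0.9
```

```bash
python3 st.py; python3 kn.py; python3 st.py
```

```text
p [0.5094 0.1155 0.0667] F [-0.4696 -3.259   0.2928] M [-0.3172 -0.0783  0.0174] w 0.013577748441718308 ff 0.8566347483429126 yaw -0.3396013584516282 t 16.5667 q6 -1.155766140727689
[([334.2, 269.7], 0.54)]
col [ 75  62  53  52  64  68  66  99 160 188 183 157 118 110 155 187 189 194]
p [0.5094 0.1155 0.0667] F [-0.0313 -1.473   0.6018] M [-0.2608 -0.0443  0.0115] w 0.0139759547284851 ff 0.8442285013734363 yaw -0.33845912138580037 t 16.6667 q6 -1.1568738959673708
```

drive_tool --commands '[[[0, 0, 0, 0, 0, -0.1], [0, 0, 0, 0, 0, -0.2], [0, 0, 0, 0, 0, -0.3], [0, 0, 0, 0, 0, -0.3]]]'

```text
t: 17.0
eef_pos: [0.5094, 0.1155, 0.0667]
tcp_rot: [0.184, 0.983, -0.0, -0.0]
wrist_force: [-0.5, -1.8, 1.1]
width: 0.0143
finger_force: 0.9
```

```bash
python3 st.py; python3 kn.py|tail -1; python3 st.py
```

```text
p [0.5094 0.1155 0.0667] F [-0.4639 -1.8341  1.0946] M [-0.3225 -0.0359  0.0099] w 0.014302691631391957 ff 0.8870848151855171 yaw -0.37099674888413836 t 17.0 q6 -1.1243285058484658
col [ 78  65  55  54  65  66  66  99 156 185 183 157 118 108 155 187 189 193]
p [0.5094 0.1155 0.0667] F [-0.0141 -0.9813  0.298 ] M [-0.3308 -0.0313  0.024 ] w 0.014134985249993891 ff 0.8739081045496278 yaw -0.36991835994499755 t 17.1 q6 -1.125419097429631
```

drive_tool --commands '[[[0, 0, 0, 0, 0, -0.1], [0, 0, 0, 0, 0, -0.2], [0, 0, 0, 0, 0, -0.3], [0, 0, 0, 0, 0, -0.3]]]'

```text
t: 17.43
eef_pos: [0.5094, 0.1155, 0.0667]
tcp_rot: [0.2, 0.98, -0.0, -0.0]
wrist_force: [0.0, -1.8, 0.3]
width: 0.0143
finger_force: 0.9
```

```bash
python3 st.py; python3 kn.py|tail -1; python3 st.py
```

```text
p [0.5094 0.1155 0.0667] F [ 0.0273 -1.75    0.2885] M [-0.2897  0.0239 -0.0173] w 0.014291272809768288 ff 0.9218159993179142 yaw -0.4024249277897056 t 17.4333 q6 -1.0929137272266187
col [ 80  69  55  54  63  64  69  99 152 184 183 158 119 110 155 187 189 193]
p [0.5094 0.1155 0.0667] F [-1.3417 -1.9157  0.5659] M [-0.3455 -0.0097  0.0243] w 0.014072379898896226 ff 0.9103171413880773 yaw -0.40132561554118307 t 17.5333 q6 -1.0940185191151797
```

drive_tool --commands '[[[0, 0, 0, 0, 0, -0.1], [0, 0, 0, 0, 0, -0.2], [0, 0, 0, 0, 0, -0.3], [0, 0, 0, 0, 0, -0.3]]]'

```text
t: 17.87
eef_pos: [0.5094, 0.1155, 0.0667]
tcp_rot: [0.215, 0.977, -0.0, -0.0]
wrist_force: [0.0, -2.0, 0.4]
width: 0.0139
finger_force: 1.0
```

```bash
python3 st.py; python3 kn.py|tail -1; python3 st.py
```

```text
p [0.5094 0.1155 0.0667] F [ 0.0056 -2.044   0.35  ] M [-0.3699  0.0674  0.0453] w 0.013900851321375517 ff 1.0243789746891707 yaw -0.43381125701693657 t 17.8667 q6 -1.0615016980488632
col [ 73  64  55  53  62  64  68 100 148 182 183 157 119 109 155 186 189 193]
p [0.5094 0.1155 0.0667] F [-0.7941 -2.0268  0.985 ] M [-0.3446  0.0247  0.0167] w 0.01392742417464265 ff 1.0178926336811855 yaw -0.432720606127488 t 17.9667 q6 -1.062602769426946
```

drive_tool --commands '[[[0, 0, 0, 0, 0, -0.1], [0, 0, 0, 0, 0, -0.2], [0, 0, 0, 0, 0, -0.3], [0, 0, 0, 0, 0, -0.3]]]'

```text
t: 18.3
eef_pos: [0.5094, 0.1154, 0.0667]
tcp_rot: [0.231, 0.973, -0.0, 0.0]
wrist_force: [-0.4, -4.6, 0.8]
width: 0.0137
finger_force: 1.9
```

```bash
python3 st.py; python3 kn.py|tail -1; python3 st.py
```

```text
p [0.5094 0.1154 0.0667] F [-0.4157 -4.5857  0.791 ] M [-0.6549  0.0402  0.0798] w 0.013715404743675596 ff 1.854532395991555 yaw -0.4652785689461756 t 18.3 q6 -1.0300754526360965
col [ 77  68  55  53  65  66  71 100 147 183 182 157 117 108 156 187 189 194]
p [0.5094 0.1154 0.0667] F [ 0.0326 -4.4916  0.6062] M [-0.71    0.0657  0.0738] w 0.014086712527093589 ff 1.9383008455815798 yaw -0.4641659043591888 t 18.4 q6 -1.0311909560666117
```

drive_tool --commands '[[[0, -0.2, 0, 0, 0, -0.08], [0, -0.2, 0, 0, 0, -0.15], [0, -0.2, 0, 0, 0, -0.15]]]'

```text
t: 18.65
eef_pos: [0.5094, 0.1152, 0.0667]
tcp_rot: [0.238, 0.971, -0.0, -0.0]
wrist_force: [0.1, -4.9, 1.5]
width: 0.014
finger_force: 2.0
```

```bash
python3 st.py; python3 kn.py|tail -1; python3 st.py
```

```text
p [0.5094 0.1152 0.0667] F [ 0.1329 -4.9104  1.5195] M [-0.6858  0.0194  0.0388] w 0.013978606640912914 ff 1.9707988470690907 yaw -0.4806685952390284 t 18.65 q6 -1.0150956503523973
col [ 77  67  55  54  66  67  71 100 147 181 182 157 117 108 156 187 189 193]
p [0.5094 0.1152 0.0667] F [-0.3441 -4.3573 -0.5037] M [-0.6936  0.0234  0.0592] w 0.013783142778481559 ff 2.013546902599046 yaw -0.4799215165513395 t 18.75 q6 -1.0158840097902537
```

drive_tool --commands '[[[0, -0.2, 0, 0, 0, -0.08], [0, -0.2, 0, 0, 0, -0.15], [0, -0.2, 0, 0, 0, -0.15]]]'

```text
t: 19.0
eef_pos: [0.5094, 0.115, 0.0667]
tcp_rot: [0.246, 0.969, -0.0, 0.0]
wrist_force: [0.4, -3.5, -1.0]
width: 0.0139
finger_force: 2.0
```

```bash
python3 st.py; python3 kn.py|tail -1; python3 st.py
```

```text
p [0.5094 0.115  0.0667] F [ 0.4079 -3.459  -0.9925] M [-0.7419 -0.0215 -0.0056] w 0.013924930418228803 ff 1.9693476978864055 yaw -0.4964190298300186 t 19.0 q6 -0.9997346855472766
col [ 78  68  54  54  65  63  66 100 147 182 183 158 117 109 155 186 189 193]
p [0.5094 0.1151 0.0667] F [ 0.2251 -3.921  -0.1739] M [-0.736   0.0072  0.0861] w 0.01406653062129956 ff 1.9824925059947418 yaw -0.49563088031659697 t 19.1 q6 -1.000492430223952
```

drive_tool --commands '[[[0, 0, 0, 0, 0, -0.1], [0, 0, 0, 0, 0, -0.2], [0, 0, 0, 0, 0, -0.2]]]'

```text
t: 19.35
eef_pos: [0.5094, 0.1149, 0.0667]
tcp_rot: [0.256, 0.967, -0.0, 0.0]
wrist_force: [0.1, -5.8, 0.6]
width: 0.0143
finger_force: 2.5
```

```bash
cat > rd.py <<'E'
from h import *
np.set_printoptions(precision=3,suppress=True)
F=[];M=[]
for i in range(4):
    c=optics.read_camera('side');o=bot.get_obs();F.append(o['wrist_force']);M.append(o['moment'])
g=cv2.cvtColor(c['img'],cv2.COLOR_RGB2GRAY)
x,y=o['tcp_rot'][:2]
print('F',np.mean(F,0),'M',np.mean(M,0),'ff',o['finger_force'],'yaw',np.arctan2(y*y-x*x,2*x*y)-np.pi/2,'t',o['t'],g[264:272,328:340].mean(1).astype(int))
E
python3 rd.py
```

```text
F [ 0.425 -5.416  0.684] M [-0.92  -0.036  0.05 ] ff 2.530425943841692 yaw -0.5171212621000854 t 19.55 [ 65 100 146 182 183 157 117 108]
```

drive_tool --commands '[[[0, -0.2, 0, 0, 0, -0.15], [0, -0.4, 0, 0, 0, -0.3], [0, -0.4, 0, 0, 0, -0.3]]]'

```text
t: 19.8
eef_pos: [0.5094, 0.1147, 0.0667]
tcp_rot: [0.271, 0.963, -0.0, -0.0]
wrist_force: [-0.1, -4.4, 0.8]
width: 0.0142
finger_force: 3.6
```

```bash
python3 rd.py
```

```text
F [-0.594 -4.584  0.845] M [-0.718  0.014  0.113] ff 3.3755659247981384 yaw -0.5476186414235031 t 20.0 [ 68 101 145 182 183 158 117 109]
```

drive_tool --commands '[[[0, -0.1, 0, 0, 0, -0.1], [0, -0.2, 0, 0, 0, -0.2], [0, -0.2, 0, 0, 0, -0.2]]]'

```text
t: 20.25
eef_pos: [0.5094, 0.1146, 0.0667]
tcp_rot: [0.281, 0.96, 0.0, -0.0]
wrist_force: [-0.4, -3.8, 0.6]
width: 0.014
finger_force: 5.1
```

```bash
python3 rd.py
```

```text
F [-0.542 -2.752  1.042] M [-0.485  0.089  0.148] ff 4.8993790307577 yaw -0.5687588174788565 t 20.45 [ 69 101 146 181 183 158 117 108]
```

drive_tool --commands '[[[0, -0.1, 0, 0, 0, -0.12], [0, -0.1, 0, 0, 0, -0.25], [0, -0.1, 0, 0, 0, -0.25]]]'

```text
t: 20.7
eef_pos: [0.5093, 0.1144, 0.0667]
tcp_rot: [0.294, 0.956, -0.0, -0.0]
wrist_force: [-1.7, -2.6, 1.5]
width: 0.0142
finger_force: 7.3
```

```bash
python3 rd.py
```

```text
F [-1.044 -2.296  1.132] M [-0.37   0.276  0.198] ff 6.939422319992445 yaw -0.5949684218483188 t 20.9 [ 74 104 143 180 182 157 117 106]
```

The moment reads about 0.2 N m and the knob has stalled on the wall. I ease off, open and withdraw straight up.

drive_tool --commands '[[[0, 0, 0, 0, 0, 0.3], [0, 0, 0, 0, 0, 0.6], [0, 0, 0, 0, 0, 0.9], [0, 0, 0, 0, 0, 0.9]]]'

```text
t: 21.23
eef_pos: [0.5095, 0.1146, 0.0667]
tcp_rot: [0.247, 0.969, 0.0, -0.0]
wrist_force: [-0.4, -0.6, 0.7]
width: 0.0142
finger_force: 0.2
```

drive_tool --commands '[[[0, 0, 0, 0, 0, 0], [0, 0, 0, 0, 0, 0], [0, 0, 0, 0, 0, 0]]]' --gripper 24

```text
t: 21.48
eef_pos: [0.5095, 0.1144, 0.0667]
tcp_rot: [0.248, 0.969, 0.0, 0.0]
wrist_force: [-0.1, 0.2, -0.5]
width: 0.024
finger_force: 0.0
```

drive_tool --commands '[[[0, 0, 8, 0, 0, 0], [0, 0, 20, 0, 0, 0], [0, 0, 45, 0, 0, 0], [0, 0, 80, 0, 0, 0], [0, 0, 115, 0, 0, 0]]]'

```text
t: 21.9
eef_pos: [0.5089, 0.1144, 0.184]
tcp_rot: [0.248, 0.969, -0.0, -0.0]
wrist_force: [-0.1, -1.1, 0.3]
width: 0.0241
finger_force: 0.0
```

drive_tool --commands '[[[-10, 5, 35, 0, 0, 0], [-30, 30, 65, 0, 0, 0], [-60, 55, 85, 0, 0, 0], [-85, 85, 95, 0, 0, 0], [-110, 115, 95, 0, 0, 0]]]'

```text
t: 22.32
eef_pos: [0.3987, 0.23, 0.2807]
tcp_rot: [0.249, 0.969, 0.001, 0.002]
wrist_force: [0.8, 1.7, 0.6]
width: 0.024
finger_force: 0.0
```

drive_tool --commands '[[[-20, 30, 0, 0, 0, 0], [-35, 60, 0, 0, 0, 0], [-35, 75, 0, 0, 0, 0], [-35, 75, 0, 0, 0, 0]]]'

```text
t: 22.65
eef_pos: [0.3632, 0.3067, 0.2781]
tcp_rot: [0.246, 0.969, 0.001, 0.0]
wrist_force: [-0.0, -0.8, -0.0]
width: 0.0243
finger_force: 0.0
```

```bash
python3 st.py
python3 - <<'E'
from h import *
C={n:snap(n,n+'9.png') for n in('top','side')}
B=np.load('B.npy')
u,v=proj(C['top'],b2w(B,(-.045,0,.071))).astype(int)
A=cv2.resize(C['top']['img'][v-50:v+50,u-50:u+50,::-1],(400,400),interpolation=2)
u,v=proj(C['side'],b2w(B,(-.045,0,.071))).astype(int)
S=cv2.resize(C['side']['img'][v-70:v+30,u-60:u+40,::-1],(400,400),interpolation=2)
cv2.imwrite('pics/c9.png',np.hstack([A,S]))
g=cv2.cvtColor(C['side']['img'],cv2.COLOR_RGB2GRAY);print(g[258:276,328:340].mean(1).astype(int))
E
```

```text
p [0.3632 0.3067 0.2781] F [-0.0036 -0.8488 -0.0087] M [ 0.0308 -0.0262  0.0348] w 0.024251650261456967 ff 0.0 yaw -0.4978181266391746 t 22.65 q6 -0.5343462561935615
[104  66  42  39  38  40  63 116 176 223 229 189 118 109 155 218 248 253]
```

View pics/c9.png

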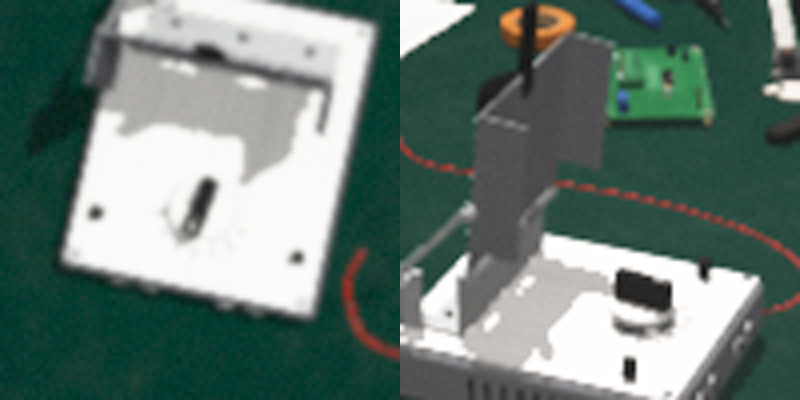

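The guard is still propped, the knob has turned about 0.8 rad clockwise and sits sunk, and nothing around it has moved. I hand the job in.

```bash
python3 -c "
from bench import bot
print(bot.job_done())"
```

```text
the job is handed in; nothing more can be done
None
```

The guard is propped on its stay, the selector's pin is in its pocket and was loaded against the wall at about 0.2 N m, and the arm is clear; I handed the job in at about 23 s and got no verdict back.

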